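Find the cap that fits the syrup dispenser and snap it on

ROBOT

A 6-joint arm with a two-finger parallel gripper is mounted at the origin on a cart in front of the work surface, level with it; the furniture and walls round the work are solid. World frame = base frame: x ahead of the robot, y to its left, z up, the work surface at z = 0. Lengths are in mm, angles in rad, forces in N, time in s.
With the tool pointing down it reaches from about 350 to 950 mm from the base axis. Payload 17.4 kg.
Tool frame: the origin (TCP) lies at the very end of the fingers, on their centre line; the grasp point (between the pads) lies 19 mm behind it; z points along the fingers, x is the direction in which the jaws open and shut, and the axes are right-handed (so a half turn about z gives the same grasp; the last joint's range is limited). The gripper opens to 93 mm and grips with 3 to 60 N. Pads are 15 mm wide; open, the fingers measure 128 mm over their backs; the gripper's body (75 mm by 188 mm) begins 65 mm behind the grasp point.
Start: joints at [-1.213, 0.116, 1.442, -0, 1.584, -0.038], TCP at [260.235, -622.824, 195.946] pointing down, gripper open.
Joint ranges: [-2.83, 2.83], [-0.83, 2.19], [0.07, 2.5], [-1.14, 4.28], [0.01, 3], [-2.97, 2.97]. Speed limits (rad/s): [1.89, 1.89, 2.22, 3.14, 3.14, 3.14].

INTERFACE

Orientations are given as a 3x3 rotation matrix whose columns are the frame's x, y, z axes.
In Python, from workcell import manip gives the robot as it stands.
- The arm moves only by the tool step_arm, never from a script. Its argument "motion" is a list of rows, each an object of numbers: "dx", "dy", "dz": the shift along the tool's x, y, z in units of 40 mm (1.0 is 40 mm); "rx", "ry", "rz": the turn, a rotation vector about the tool's x, y, z in degrees; "gripper": the closure, from -1 (fully open) to 1 (shut), so that 0 is half open. A call has 1 to 20 rows; each row is the pose to reach, as a shift and turn from the pose commanded when the call began, along the tool's axes at that moment; what a row does not reach only later rows make up. A row lasts 1/12 s, in which the tool goes at most 41.7 mm and 7.16 degrees, less where a joint would pass 70% of its speed; a pose out of reach is approached as far as the arm can. A call with a gripper value outside its range is refused whole. The fingers move at their own pace and stop on an object; the grip force is fixed at half the most. Time passes only in rows, so rows that repeat a pose let the fingers close. It gives the time, the measured TCP pose, the force and the opening at its end, in the units of the state.
- manip.state(): the state, without advancing time (a new reading comes with each control period).
- manip.capture(name): name is "side" or "top" or "wrist"; returns (picture, depth): 384x512x3 uint8, red, green, blue; 384x512 float32, mm along the optical axis (not along the pixel's ray), 0 where there is no reading.
- manip.get_calibration(name): a dict with "K" (3x3 intrinsics, pixels), "k1" (the pictures are not rectified: a ray, as slopes to the right and down, at radius r is drawn at 1 + k1 r^2 times it, then the intrinsics apply), "rvec" (rotation vector, rad) and "tvec" (3), from world to camera coordinates, as OpenCV has them. Camera axes: x right, y down, z forward; pixel columns grow to the right and rows downward; lengths in mm; the calibration is good to about 2 mm. A picture is of the moment at which its call begins: read the wrist's pose just before it. get_calibration takes no time and is no camera call; for the wrist camera it gives the pose at the moment of the call.
- manip.finish_job(): hands the job in, once; it reports no verdict.
The state is a dict: "time": time; "joint_positions": joint angles; "qvel": joint speeds; "joint_efforts": joint torques, N m; "tool_pos": TCP position; "ee_rot": TCP orientation; "wrist_force": force on the tool from outside, world axes, zero at the start; "wrist_torque": the same for the moment, N m; "grip_width": finger opening in mm.
Only numpy, scipy, OpenCV 4.12 (cv2) and the standard library are available. Lean on these libraries where they do the work, as an engineer would, in place of code of your own. Each camera call takes 0.05 s, during which the arm holds its last target. There are 200 camera calls.

TASK

Two white caps look alike, but only one fits the syrup dispenser's spout: lower a cap over the gauge pin, and if it will not go down to the pin's base, put it on the white side plate and try the other. Lower the one that goes right down onto the spout and press until it clicks, keep pressing after the click until it is fully home, and finish still gripping the cap and pressing it firmly down (about 10 N). Leave the salt shaker and everything else alone; a cap you never needed to try stays where it is or goes on the plate.

Things in the scene. Friction and masses are not known exactly. Their poses are not given: they have to be found in the camera images.
- cap_a: One of two caps alike outside, standing mouth down: white plastic, 60 g, ribbed round skirt 42 mm in diameter and 30 mm high, on it a round grip knob 24 mm in diameter and 24 mm high (54 mm in all). Grip the knob from above. Origin: centre of the underside (the mouth), z up. Bore 24 mm deep. Either cap_a or cap_b has the right bore (21 mm), the other is a misfit (13 mm).
- cap_b: The other cap; outside, origin and axes as cap_a. Which of the two is the right one can only be found on the gauge pin.
- gauge: Gauge, fixed: steel disc 60 mm in diameter, 10 mm high, with an upright steel pin in its middle, 18 mm in diameter, its tip (3 mm chamfer) 32 mm above the worktop. Origin: centre of the underside.
- gauge_seat (a point): Top of the gauge's base, at the foot of its pin, on its axis. The right cap slides freely down the pin until its mouth rests on the base (cap origin at this point); the misfit stays on the pin's tip, its origin some 20 mm above this point.
- dispenser: Squat round steel syrup dispenser, 90 mm in diameter, fixed, on a black rubber foot. On top a flat seat 48 mm in diameter, 84 mm above the worktop, and in its middle the spout: an upright stud 18 mm in diameter and 20 mm high (tip chamfered 3 mm) with four sprung steel balls round it, 11 mm above the seat, that stick out to 25 mm diameter. Origin: centre of the underside.
- spout_seat (a point): Centre of the dispenser's seat, at the foot of the spout; the cap is home with its origin here. Going down, the right cap meets the balls with its origin about 15 mm above this point; passing them takes roughly 6 to 10 N over about 4 mm, then the force drops (click), the balls draw the cap down, and it goes on to the seat.
- side_plate: White side plate 176 mm in diameter and 11 mm high, fixed. Its flat middle is 3 mm thick and about 105 mm across. Origin at the centre of its underside, on the worktop.
- shaker: Bystander: loose salt shaker, 44 mm in diameter and 90 mm high, upright. Origin at the centre of its underside.
Not all that is in view belongs to the job. Leave any blue look-alike of the cap_b alone.

How it is judged (in metres and radians):
On the way, in this order (a step that is already met when the one before it is completed fails the run):
1. the fitting cap has been lowered over the gauge pin down to its base (((z of cap_a in the frame of gauge_seat below 0.004 m and horizontal distance between cap_a and gauge_seat below 0.004 m) or (z of cap_b in the frame of gauge_seat below 0.004 m and horizontal distance between cap_b and gauge_seat below 0.004 m))), for 0.1 s.
2. it has clicked onto the spout and is home, pressed down (((z of cap_a in the frame of spout_seat between -0.003 and 0.002 m and horizontal distance between cap_a and spout_seat below 0.003 m and angle between cap_a's own z axis and vertical below 0.08 rad and contact force between cap_a and dispenser above 5 N) or (z of cap_b in the frame of spout_seat between -0.003 and 0.002 m and horizontal distance between cap_b and spout_seat below 0.003 m and angle between cap_b's own z axis and vertical below 0.08 rad and contact force between cap_b and dispenser above 5 N))), for 0.2 s.
At the end, for the whole second after the job is handed in: The fitting cap is home on the spout (2 mm of the seat, 3 mm of the axis, upright to 0.08 rad); fingers hold it and it presses on the dispenser with over 5 N; the misfit is free on the plate (centre within 65 mm of the plate's, origin below 30 mm) or within 30 mm of its start (((z of cap_a in the frame of spout_seat between -0.003 and 0.002 m and horizontal distance between cap_a and spout_seat below 0.003 m and angle between cap_a's own z axis and vertical below 0.08 rad and contact force between cap_a and dispenser above 5 N and contact force between the fingers and cap_a above 2 N and ((horizontal distance between cap_b and side_plate below 0.065 m and height (world z) of cap_b below 0.03 m and contact force between the fingers and cap_b below 0.1 N) or distance of cap_b from where it was at the start of the episode below 0.03 m)) or (z of cap_b in the frame of spout_seat between -0.003 and 0.002 m and horizontal distance between cap_b and spout_seat below 0.003 m and angle between cap_b's own z axis and vertical below 0.08 rad and contact force between cap_b and dispenser above 5 N and contact force between the fingers and cap_b above 2 N and ((horizontal distance between cap_a and side_plate below 0.065 m and height (world z) of cap_a below 0.03 m and contact force between the fingers and cap_a below 0.1 N) or distance of cap_a from where it was at the start of the episode below 0.03 m)))); the arm keeps its last pose, push and grip.
It fails at once if the salt shaker is pushed more than 40 mm or tipped over (distance of shaker from where it was at the start of the episode above 0.04 m or angle between shaker's own z axis and vertical above 0.6 rad).
It also fails if it takes over 58 s, if anything falls off the work surface, if the arm or the gripper's body presses on something with over 40 N, if the wrist force passes 120 N, or if a joint passes its speed limit or range.

## Working session

There is one attempt and no reset: what is moved stays moved. The work goes in short steps, Python scripts to look and compute and a tool call to move; the robot and the scene stay as the last step left them, time stands still between calls to the robot, and variables do not carry over. Pictures are saved under pics/ and viewed, about 8 in all and at most 12, crops included, and the job is handed in when it is done.

Besides the shell and the picture viewer there is one more tool, called after "Call:" by a JSON object that holds its "method" and its "body", one argument or row to a line. step_arm: Moves the arm, as the interface text tells. Its arguments: {"type":"object","properties":{"motion":{"type":"array","items":{"type":"object","properties":{"dx":{"type":"number"},"dy":{"type":"number"},"dz":{"type":"number"},"rx":{"type":"number"},"ry":{"type":"number"},"rz":{"type":"number"},"gripper":{"type":"number"}}}}},"required":["motion"]}

```bash
mkdir -p pics; ls
python3 - <<'E'
from workcell import manip
import cv2, numpy as np
for n in ("side","top"):
    im,d=manip.capture(n); cv2.imwrite(f"pics/{n}0.png",im[:,:,::-1]); np.save(f"pics/{n}0.npy",d)
    c=manip.get_calibration(n); print(n,c)
s=manip.state(); print(s["time"],s["tool_pos"],s["ee_rot"],s["wrist_force"],s["grip_width"])
E
```

```text
pics
side {'K': array([[460.31370397,   0.        , 261.48353538],
       [  0.        , 460.31370397, 182.57289851],
       [  0.        ,   0.        ,   1.        ]]), 'k1': -0.18668728395956358, 'rvec': array([ 2.54951103,  0.70307369, -0.17094239]), 'tvec': array([-477.44317922, -193.27163842, 1414.18671667])}
top {'K': array([[434.67086148,   0.        , 252.94454511],
       [  0.        , 434.67086148, 186.92413363],
       [  0.        ,   0.        ,   1.        ]]), 'k1': 0.0217386794566832, 'rvec': array([ 2.10618599, -2.1390021 ,  0.21743353]), 'tvec': array([-7.14462406e-01,  5.42497030e+02,  1.10452013e+03])}
0.1 [ 260.16374252 -622.62115042  195.26951349] [[ 3.85564154e-01 -9.22680963e-01 -3.51415495e-04]
 [-9.22680462e-01 -3.85564312e-01  9.62702895e-04]
 [-1.02376091e-03 -4.69395162e-05 -9.99999475e-01]] [-0.48599846  0.23168256  0.10781008] 92.96444381231534
```

View pics/top0.png

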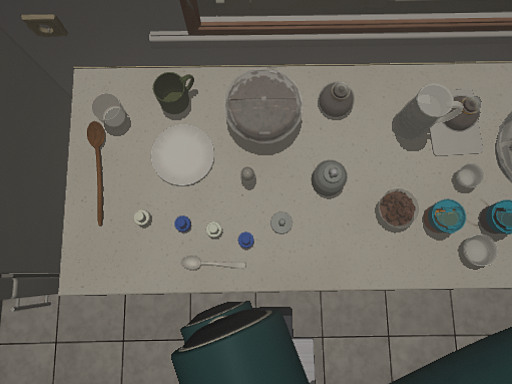

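View pics/side0.png

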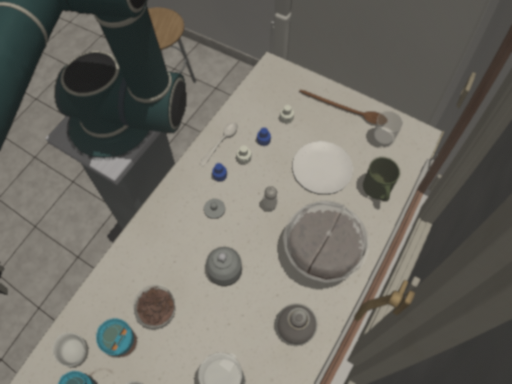

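The top view shows white caps at (142,218) and (214,230), blue look-alikes, the gauge at (282,222), the plate at (182,154) and the shaker at (248,177). There are two dispenser candidates, at (330,178) and (336,99), so I'll zoom in.

```bash
cat > h.py <<'E'
import numpy as np, cv2
from workcell import manip
def ray(c,u,v):
    K=c["K"]; x=np.array([(u-K[0,2])/K[0,0],(v-K[1,2])/K[1,1]]); p=x.copy()
    for _ in range(20): p=x/(1+c["k1"]*(p@p))
    R=cv2.Rodrigues(np.array(c["rvec"]))[0]
    return -R.T@np.array(c["tvec"]), R.T@np.array([p[0],p[1],1.])
def onplane(c,u,v,z):
    o,d=ray(c,u,v); return o+d*(z-o[2])/d[2]
def atdepth(c,u,v,D):
    o,d=ray(c,u,v); return o+d*D
def proj(c,P):
    R=cv2.Rodrigues(np.array(c["rvec"]))[0]; q=R@np.array(P,float)+np.array(c["tvec"]); x=q[:2]/q[2]
    x=x*(1+c["k1"]*(x@x)); return c["K"][:2,:2]@x+c["K"][:2,2]
def totool(delta):
    return manip.state()["ee_rot"].T@np.array(delta)/40
E
python3 - <<'E'
from h import *
c=manip.get_calibration("top"); im=cv2.imread("pics/top0.png"); d=np.load("pics/top0.npy")
for n,(u,v),z in [("capL",(142.5,216.5),54),("capR",(214.5,228.5),54),("gauge",(282,222),32),("d1",(332,174),104),("d2",(339,91),104),("plate",(182,154),8),("shaker",(247,173),90)]:
    print(n,onplane(c,u,v,z).round(0),"depth:",atdepth(c,u,v,d[int(v),int(u)]).round(0))
a=cv2.resize(im[70:250,240:370],None,fx=3,fy=3,interpolation=cv2.INTER_CUBIC)
b=cv2.resize(im[190:250,120:260],None,fx=3,fy=3,interpolation=cv2.INTER_CUBIC)
o=np.zeros((540,390+420,3),np.uint8); o[:,:390]=a; o[:180,390:]=b
o=o[:,:800]
s=cv2.imread("pics/side0.png")[160:350,190:330]; s=cv2.resize(s,None,fx=1.9,fy=1.9,interpolation=cv2.INTER_CUBIC); o[179:179+s.shape[0],400:400+s.shape[1]]=s[:361,:]
cv2.imwrite("pics/z0.png",o)
E
```

```text
capL [468. 281.  54.] depth: [467. 281.  57.]
capR [433.  93.  54.] depth: [433.  93.  54.]
gauge [450. -85.  32.] depth: [450. -85.  33.]
d1 [ 563. -212.  104.] depth: [ 564. -212.  100.]
d2 [ 789. -242.  104.] depth: [ 789. -241.  105.]
plate [648. 188.   8.] depth: [650. 189.   3.]
shaker [572.   6.  90.] depth: [572.   6.  92.]
```

View pics/z0.png

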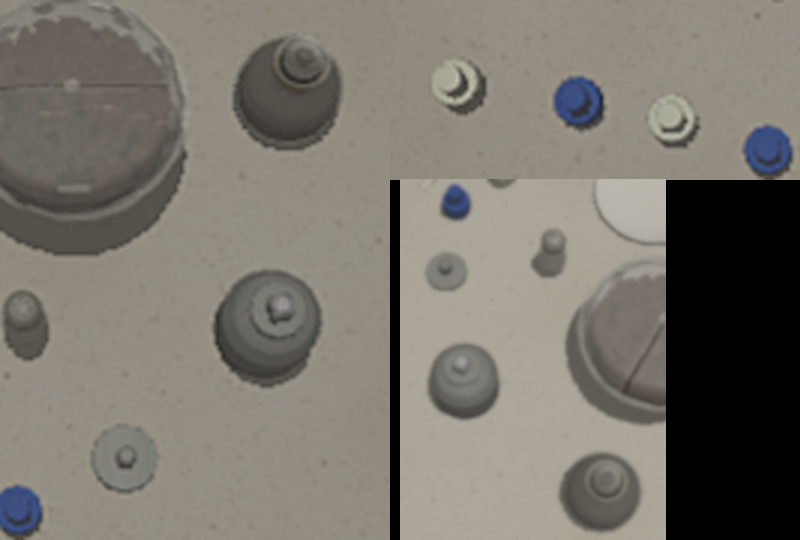

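The dispenser is (330,178): bright spout on a flat seat, top near 104 mm. The other one is a darker decoy. Next I go above the right cap, turning the jaws along world x.

Call:
{"method": "step_arm", "body": {
  "motion": [
    {"dx": -14.8, "dy": -10.9, "dz": 0, "rz": -67.3, "gripper": 0},
    {"dx": -14.8, "dy": -10.9, "dz": 0, "rz": -67.3, "gripper": 0},
    {"dx": -14.8, "dy": -10.9, "dz": 0, "rz": -67.3, "gripper": 0},
    {"dx": -14.8, "dy": -10.9, "dz": 0, "rz": -67.3, "gripper": 0},
    {"dx": -14.8, "dy": -10.9, "dz": 0, "rz": -67.3, "gripper": 0},
    {"dx": -14.8, "dy": -10.9, "dz": 0, "rz": -67.3, "gripper": 0},
    {"dx": -14.8, "dy": -10.9, "dz": 0, "rz": -67.3, "gripper": 0},
    {"dx": -14.8, "dy": -10.9, "dz": 0, "rz": -67.3, "gripper": 0},
    {"dx": -14.8, "dy": -10.9, "dz": 0, "rz": -67.3, "gripper": 0},
    {"dx": -14.8, "dy": -10.9, "dz": 0, "rz": -67.3, "gripper": 0},
    {"dx": -14.8, "dy": -10.9, "dz": 0, "rz": -67.3, "gripper": 0},
    {"dx": -14.8, "dy": -10.9, "dz": 0, "rz": -67.3, "gripper": 0},
    {"dx": -14.8, "dy": -10.9, "dz": 0, "rz": -67.3, "gripper": 0},
    {"dx": -14.8, "dy": -10.9, "dz": 0, "rz": -67.3, "gripper": 0},
    {"dx": -14.8, "dy": -10.9, "dz": 0, "rz": -67.3, "gripper": 0},
    {"dx": -14.8, "dy": -10.9, "dz": 0, "rz": -67.3, "gripper": 0},
    {"dx": -14.8, "dy": -10.9, "dz": 0, "rz": -67.3, "gripper": 0},
    {"dx": -14.8, "dy": -10.9, "dz": 0, "rz": -67.3, "gripper": 0},
    {"dx": -14.8, "dy": -10.9, "dz": 0, "rz": -67.3, "gripper": 0},
    {"dx": -14.8, "dy": -10.9, "dz": 0, "rz": -67.3, "gripper": 0}
  ]
}}

```text
schema error: expected keys dx, dy, dz, rx, ry, rz, gripper
```

Run:
```python
from h import *
s=manip.state(); c=manip.get_calibration("wrist"); im,d=manip.capture("wrist")
cv2.imwrite("pics/w1.png",im[:,:,::-1]); np.save("pics/w1.npy",d); np.save("pics/w1c.npy",c,allow_pickle=True)
print(s["time"],s["tool_pos"].round(1),s["ee_rot"].round(3),s["grip_width"]); print(c); print(proj(c,[433,93,54]))
```

```text
0.1 [ 260.2 -622.6  195.3] [[ 0.386 -0.923 -0.   ]
 [-0.923 -0.386  0.001]
 [-0.001 -0.    -1.   ]] 92.96444381231534
{'K': array([[336.09307365,   0.        , 263.35094449],
       [  0.        , 336.09307365, 189.71129439],
       [  0.        ,   0.        ,   1.        ]]), 'k1': -0.04710153685229929, 'rvec': array([-2.39694336,  1.59583138,  0.24575812]), 'tvec': array([-673.59613539,  -35.12951309,  393.2857567 ])}
[-143.10199542 -108.29345588]
```

View pics/w1.png

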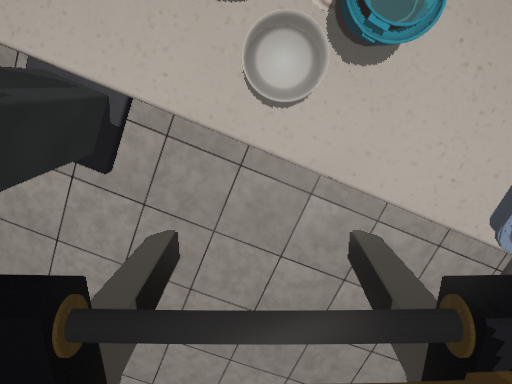

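The move was refused because rows need every key, so the arm is still at the start. The wrist view shows only a bowl, the fingers and the floor. I'll resend with all keys.

Call:
{"method": "step_arm", "body": {
  "motion": [
    {"dx": -14.8, "dy": -10.9, "dz": 0, "rx": 0, "ry": 0, "rz": -67.3, "gripper": 0},
    {"dx": -14.8, "dy": -10.9, "dz": 0, "rx": 0, "ry": 0, "rz": -67.3, "gripper": 0},
    {"dx": -14.8, "dy": -10.9, "dz": 0, "rx": 0, "ry": 0, "rz": -67.3, "gripper": 0},
    {"dx": -14.8, "dy": -10.9, "dz": 0, "rx": 0, "ry": 0, "rz": -67.3, "gripper": 0},
    {"dx": -14.8, "dy": -10.9, "dz": 0, "rx": 0, "ry": 0, "rz": -67.3, "gripper": 0},
    {"dx": -14.8, "dy": -10.9, "dz": 0, "rx": 0, "ry": 0, "rz": -67.3, "gripper": 0},
    {"dx": -14.8, "dy": -10.9, "dz": 0, "rx": 0, "ry": 0, "rz": -67.3, "gripper": 0},
    {"dx": -14.8, "dy": -10.9, "dz": 0, "rx": 0, "ry": 0, "rz": -67.3, "gripper": 0},
    {"dx": -14.8, "dy": -10.9, "dz": 0, "rx": 0, "ry": 0, "rz": -67.3, "gripper": 0},
    {"dx": -14.8, "dy": -10.9, "dz": 0, "rx": 0, "ry": 0, "rz": -67.3, "gripper": 0},
    {"dx": -14.8, "dy": -10.9, "dz": 0, "rx": 0, "ry": 0, "rz": -67.3, "gripper": 0},
    {"dx": -14.8, "dy": -10.9, "dz": 0, "rx": 0, "ry": 0, "rz": -67.3, "gripper": 0},
    {"dx": -14.8, "dy": -10.9, "dz": 0, "rx": 0, "ry": 0, "rz": -67.3, "gripper": 0},
    {"dx": -14.8, "dy": -10.9, "dz": 0, "rx": 0, "ry": 0, "rz": -67.3, "gripper": 0},
    {"dx": -14.8, "dy": -10.9, "dz": 0, "rx": 0, "ry": 0, "rz": -67.3, "gripper": 0},
    {"dx": -14.8, "dy": -10.9, "dz": 0, "rx": 0, "ry": 0, "rz": -67.3, "gripper": 0},
    {"dx": -14.8, "dy": -10.9, "dz": 0, "rx": 0, "ry": 0, "rz": -67.3, "gripper": 0},
    {"dx": -14.8, "dy": -10.9, "dz": 0, "rx": 0, "ry": 0, "rz": -67.3, "gripper": 0},
    {"dx": -14.8, "dy": -10.9, "dz": 0, "rx": 0, "ry": 0, "rz": -67.3, "gripper": 0},
    {"dx": -14.8, "dy": -10.9, "dz": 0, "rx": 0, "ry": 0, "rz": -67.3, "gripper": 0}
  ]
}}

```text
time: 1.82
tool_pos: [434.1, 92.5, 195.6]
ee_rot: [[1.0, 0.003, -0.001], [0.003, -1.0, -0.0], [-0.001, 0.0, -1.0]]
wrist_force: [-0.0, -0.6, -0.1]
grip_width: 46.6
```

Run:
```python
from h import *
s=manip.state(); c=manip.get_calibration("wrist"); im,d=manip.capture("wrist")
cv2.imwrite("pics/w2.png",im[:,:,::-1]); np.save("pics/w2.npy",d); np.save("pics/w2c.npy",c,allow_pickle=True)
print(s["time"],s["tool_pos"].round(1),s["ee_rot"].round(3),s["joint_positions"].round(2),s["grip_width"]); print(proj(c,[433,93,54]), proj(c,[450,-85,32]))
R=cv2.Rodrigues(c["rvec"])[0]; print("cam",-R.T@c["tvec"],R[2])
```

```text
1.8167 [434.1  92.5 195.6] [[ 1.     0.003 -0.001]
 [ 0.003 -1.    -0.   ]
 [-0.001  0.    -1.   ]] [ 0.15 -0.4   1.91 -0.    1.64  0.15] 46.62763082210179
[262.50867589 171.41209741] [276.01328815 306.25442153]
cam [434.28131736 177.02528287 385.12001327] [-0.0010859  -0.29829711 -0.95447245]
```

View pics/w2.png

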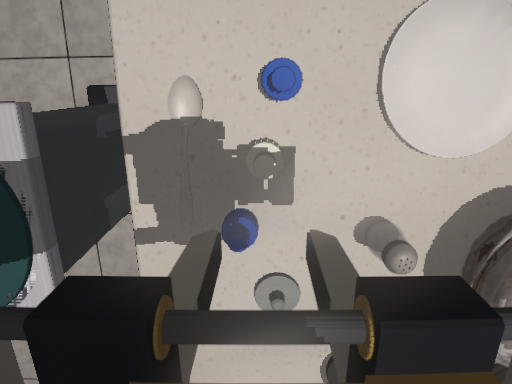

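The wrist view shows the cap at (265,162), the gauge at (277,292) and the shaker at (400,256). I'll take centres from depth points selected by height.

```bash
cat >> h.py <<'E'
def cloud(c,d):
    v,u=np.mgrid[0:d.shape[0],0:d.shape[1]]
    K=c["K"]; x=np.stack([(u-K[0,2])/K[0,0],(v-K[1,2])/K[1,1]],-1); p=x.copy()
    for _ in range(15): p=x/(1+c["k1"]*(p**2).sum(-1,keepdims=True))
    R=cv2.Rodrigues(np.array(c["rvec"]))[0]
    q=np.dstack([p,np.ones(d.shape)])*d[...,None]-np.array(c["tvec"])
    W=q@R; W[d<=0]=np.nan; return W
def blob(W,xy,rad,z0,z1):
    m=(np.hypot(W[...,0]-xy[0],W[...,1]-xy[1])<rad)&(W[...,2]>z0)&(W[...,2]<z1)
    P=W[m]; 
    if len(P)<4: return len(P),None
    (cx,cy),r=cv2.minEnclosingCircle(P[:,:2].astype(np.float32))
    return len(P),P.mean(0).round(1),"circ",round(cx,1),round(cy,1),round(r,1)
E
python3 - <<'E'
from h import *
for n in ("w2","top"):
    c=np.load("pics/w2c.npy",allow_pickle=True).item() if n=="w2" else manip.get_calibration("top")
    W=cloud(c,np.load(f"pics/{n if n=='w2' else 'top0'}.npy"))
    print(n,"knobR",blob(W,(433,93),30,46,60),"skirtR",blob(W,(433,93),30,20,60),"\n knobL",blob(W,(468,281),30,46,60),"\n gauge disc",blob(W,(450,-85),40,6,16),"pin",blob(W,(450,-85),30,26,38),
    "\n spout",blob(W,(563,-212),30,94,112),"seat",blob(W,(563,-212),35,78,92),"\n plate",blob(W,(648,188),100,5,16),"shaker",blob(W,(572,6),30,70,95))
E
```

```text
w2 knobR (440, array([434.7, 100.1,  54.3]), 'circ', 435.0, 99.0, 12.1) skirtR (1194, array([434.9, 102.6,  39.3]), 'circ', 434.5, 100.0, 21.6) 
 knobL (0, None) 
 gauge disc (1155, array([451.9, -77.6,  10.7]), 'circ', 452.0, -83.7, 30.6) pin (146, array([451.9, -81.5,  31.2]), 'circ', 452.2, -83.7, 8.8) 
 spout (0, None) seat (0, None) 
 plate (7637, array([628.4, 184.2,   7.8]), 'circ', 647.0, 187.5, 88.6) shaker (881, array([572.2,  11.4,  83.8]), 'circ', 575.5, 7.2, 17.0)
top knobR (64, array([435.1,  98.8,  55. ]), 'circ', 435.5, 98.7, 11.7) skirtR (197, array([434.5,  97.9,  38.8]), 'circ', 435.5, 99.2, 21.6) 
 knobL (69, array([470.5, 290.6,  54.4]), 'circ', 470.4, 291.1, 11.7) 
 gauge disc (333, array([452.2, -83.2,  11.2]), 'circ', 449.7, -84.4, 38.4) pin (34, array([452.6, -83.4,  32.6]), 'circ', 452.9, -82.6, 8.5) 
 spout (60, array([ 570. , -215.4,  102.7]), 'circ', 570.3, -215.3, 12.3) seat (226, array([ 569. , -214.8,   85. ]), 'circ', 569.0, -215.9, 27.0) 
 plate (1917, array([649. , 188.3,   8.4]), 'circ', 648.0, 188.4, 99.6) shaker (133, array([574.2,   6.6,  85.1]), 'circ', 576.4, 6.9, 17.1)
```

Call:
{"method": "step_arm", "body": {
  "motion": [
    {"dx": 0.02, "dy": -0.17, "dz": 1.0, "rx": 0, "ry": 0, "rz": 0, "gripper": 0},
    {"dx": 0.02, "dy": -0.17, "dz": 2.0, "rx": 0, "ry": 0, "rz": 0, "gripper": 0},
    {"dx": 0.02, "dy": -0.17, "dz": 3.0, "rx": 0, "ry": 0, "rz": 0, "gripper": 0},
    {"dx": 0.02, "dy": -0.17, "dz": 3.5, "rx": 0, "ry": 0, "rz": 0, "gripper": 0},
    {"dx": 0.02, "dy": -0.17, "dz": 3.8, "rx": 0, "ry": 0, "rz": 0, "gripper": 0},
    {"dx": 0.02, "dy": -0.17, "dz": 4.04, "rx": 0, "ry": 0, "rz": 0, "gripper": 0},
    {"dx": 0.02, "dy": -0.17, "dz": 4.04, "rx": 0, "ry": 0, "rz": 0, "gripper": 0},
    {"dx": 0.02, "dy": -0.17, "dz": 4.04, "rx": 0, "ry": 0, "rz": 0, "gripper": 1},
    {"dx": 0.02, "dy": -0.17, "dz": 4.04, "rx": 0, "ry": 0, "rz": 0, "gripper": 1},
    {"dx": 0.02, "dy": -0.17, "dz": 4.04, "rx": 0, "ry": 0, "rz": 0, "gripper": 1},
    {"dx": 0.02, "dy": -0.17, "dz": 4.04, "rx": 0, "ry": 0, "rz": 0, "gripper": 1},
    {"dx": 0.02, "dy": -0.17, "dz": 4.04, "rx": 0, "ry": 0, "rz": 0, "gripper": 1},
    {"dx": 0.02, "dy": -0.17, "dz": 4.04, "rx": 0, "ry": 0, "rz": 0, "gripper": 1},
    {"dx": 0.02, "dy": -0.17, "dz": 4.04, "rx": 0, "ry": 0, "rz": 0, "gripper": 1}
  ]
}}

```text
time: 3.03
tool_pos: [435.2, 98.4, 34.5]
ee_rot: [[1.0, -0.0, 0.0], [-0.0, -1.0, 0.0], [0.0, -0.0, -1.0]]
wrist_force: [0.2, 0.4, 0.1]
grip_width: 4.3
```

Opening reads 4.3 mm rather than 24, so the knob isn't in the jaws. I'll look.

Run:
```python
from h import *
s=manip.state(); c=manip.get_calibration("wrist"); im,d=manip.capture("wrist")
ct=manip.get_calibration("top"); it,dt=manip.capture("top")
cs=manip.get_calibration("side"); i2,d2=manip.capture("side")
print(s["tool_pos"].round(1),s["grip_width"],manip.state()["grip_width"])
t=cv2.resize(it[180:260,100:300],None,fx=2,fy=2); sd=cv2.resize(i2[80:220,190:330],None,fx=2,fy=2)
o=np.zeros((384,800,3),np.uint8); o[:,:512]=im; o[:144,512:]=t[:144,:288]; o[150:384,512:792]=sd[:234]
cv2.imwrite("pics/g1.png",o[:,:,::-1])
for W in (cloud(c,d),cloud(ct,dt)): print(blob(W,(435,99),40,15,60))
```

```text
[435.2  98.4  34.5] 4.311448086353988 0.27811916693439764
(2799, array([435. , 108.3,  35.4]), 'circ', 434.8, 99.4, 21.8)
(0, None)
```

View pics/g1.png

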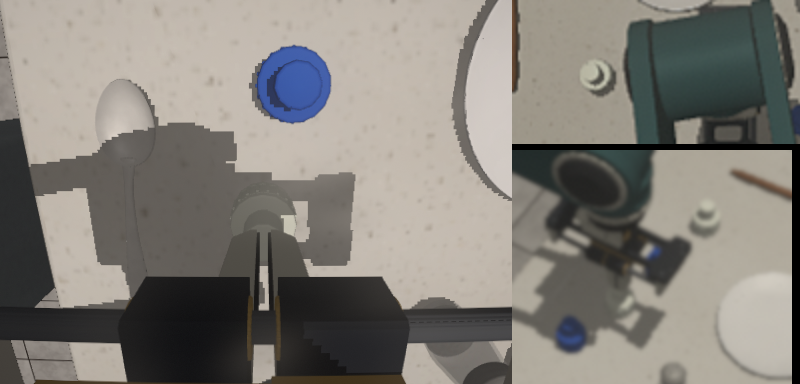

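Run:
```python
from h import *
c=manip.get_calibration("wrist"); im,d=manip.capture("wrist"); W=cloud(c,d)
for v in range(176,262,5): print(v,[tuple(W[v,u].round(0)) for u in (245,262,275)], im[v,262])
o=np.full((600,800,3),0,np.uint8); o[:600]=cv2.resize(im[165:315,165:365],(800,600),interpolation=cv2.INTER_CUBIC)
cv2.imwrite("pics/g2.png",cv2.convertScaleAbs(o[:,:,::-1],alpha=1.8))
```

```text
176 [(np.float64(423.0), np.float64(123.0), np.float64(2.0)), (np.float64(434.0), np.float64(123.0), np.float64(1.0)), (np.float64(443.0), np.float64(123.0), np.float64(1.0))] [108 102  96]
181 [(np.float64(422.0), np.float64(120.0), np.float64(1.0)), (np.float64(434.0), np.float64(119.0), np.float64(1.0)), (np.float64(443.0), np.float64(119.0), np.float64(1.0))] [106 102  95]
186 [(np.float64(422.0), np.float64(116.0), np.float64(0.0)), (np.float64(434.0), np.float64(120.0), np.float64(14.0)), (np.float64(443.0), np.float64(118.0), np.float64(8.0))] [104 101  94]
191 [(np.float64(423.0), np.float64(115.0), np.float64(11.0)), (np.float64(434.0), np.float64(119.0), np.float64(24.0)), (np.float64(442.0), np.float64(119.0), np.float64(21.0))] [107 104  97]
196 [(np.float64(424.0), np.float64(116.0), np.float64(24.0)), (np.float64(434.0), np.float64(118.0), np.float64(30.0)), (np.float64(442.0), np.float64(118.0), np.float64(30.0))] [118 116 108]
201 [(np.float64(424.0), np.float64(115.0), np.float64(30.0)), (np.float64(434.0), np.float64(115.0), np.float64(30.0)), (np.float64(442.0), np
[... 1647 characters left out ...]
)), (np.float64(434.0), np.float64(107.0), np.float64(74.0)), (np.float64(441.0), np.float64(109.0), np.float64(77.0))] [47 45 42]
251 [(np.float64(427.0), np.float64(109.0), np.float64(82.0)), (np.float64(435.0), np.float64(107.0), np.float64(80.0)), (np.float64(441.0), np.float64(108.0), np.float64(82.0))] [43 41 39]
256 [(np.float64(427.0), np.float64(109.0), np.float64(87.0)), (np.float64(435.0), np.float64(107.0), np.float64(85.0)), (np.float64(440.0), np.float64(109.0), np.float64(88.0))] [40 39 37]
261 [(np.float64(427.0), np.float64(109.0), np.float64(92.0)), (np.float64(435.0), np.float64(107.0), np.float64(89.0)), (np.float64(440.0), np.float64(108.0), np.float64(91.0))] [37 35 34]
```

View pics/g2.png

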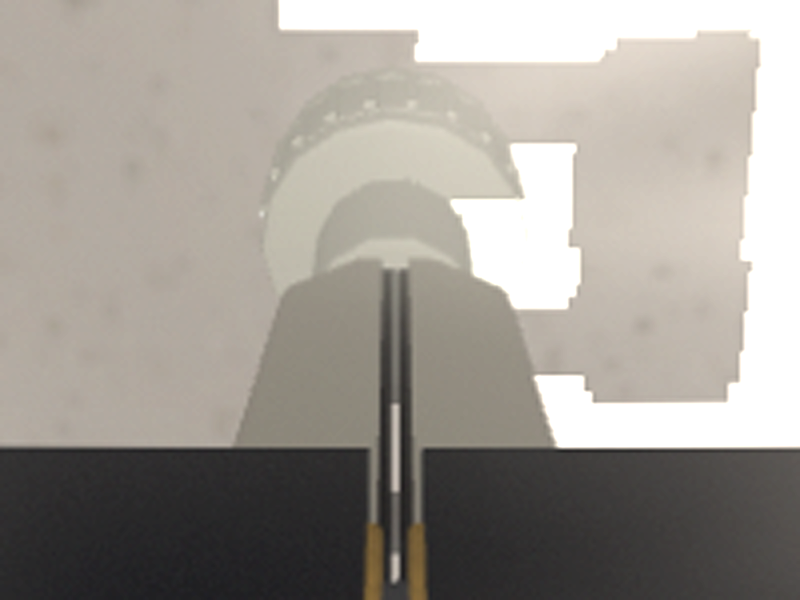

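The cap hasn't moved. The closed fingertips sit around z≈58, above the knob, although the TCP reads 34.5. I'll check finger ends against the reported TCP in the earlier pictures.

Run:
```python
from h import *
def ends(c,d,tcp,R):
    W=cloud(c,d); L=(W-tcp)@R   # tool frame coords
    m=(np.abs(L[...,1])<16)&(np.abs(L[...,0])<70)&(L[...,2]>-120)&(L[...,2]<(25))
    P=L[m]
    for a,b in ((-70,0),(0,70)):
        q=P[(P[:,0]>a)&(P[:,0]<b)]; 
        if len(q): print(len(q),"z pct",np.percentile(q[:,2],[50,90,98,100]).round(1),"x near end",np.percentile(q[q[:,2]>np.percentile(q[:,2],90)][:,0],[2,50,98]).round(1),"y",np.percentile(q[:,1],[2,98]).round(1))
c=np.load("pics/w2c.npy",allow_pickle=True).item()
ends(c,np.load("pics/w2.npy"),np.array([434.1,92.5,195.6]),np.diag([1,-1,-1.]))
d=np.load("pics/w1.npy"); c1=np.load("pics/w1c.npy",allow_pickle=True).item()
R=np.array([[.3856,-.9227,0],[-.9227,-.3856,0],[0,0,-1]]); ends(c1,d,np.array([260.16,-622.6,195.3]),R)
s=manip.state(); print(s["tool_pos"],s["grip_width"],s["joint_positions"])
c=manip.get_calibration("wrist"); Rr=cv2.Rodrigues(c["rvec"])[0]; print("cam now",-Rr.T@c["tvec"])
```

```text
3963 z pct [-70.1 -38.4 -27.8 -23.2] x near end [-36.2 -26.3 -23. ] y [-13.    6.3]
3924 z pct [-70.3 -38.3 -27.5 -22.6] x near end [23.4 26.4 36.5] y [-12.9   6.1]
5829 z pct [-76.6 -40.3 -28.1 -23. ] x near end [-60.2 -48.8 -47.2] y [-13.1   7.1]
5798 z pct [-76.  -39.9 -28.3 -22.6] x near end [45.2 47.  58.7] y [-13.3   6.9]
[435.05796242  98.32903059  34.32331759] 0.6227374332186308 [ 1.65061522e-01 -3.14080282e-01  2.10594168e+00  2.16937055e-05
  1.34983616e+00  1.65399265e-01]
cam now [435.32326587 182.78328166 223.91988883]
```

Finger ends are consistently about 23 mm behind the reported TCP in every picture, and the empty closure above the knob fits that. I'll open, go 24 mm lower and close again. If the offset is wrong, the opening will show it (24 mm on the knob, 42 mm on the skirt).

Call:
{"method": "step_arm", "body": {
  "motion": [
    {"dx": 0, "dy": -0.02, "dz": 0, "rx": 0, "ry": 0, "rz": 0, "gripper": 0},
    {"dx": 0, "dy": -0.02, "dz": 0, "rx": 0, "ry": 0, "rz": 0, "gripper": 0},
    {"dx": 0, "dy": -0.02, "dz": 0, "rx": 0, "ry": 0, "rz": 0, "gripper": 0},
    {"dx": 0, "dy": -0.02, "dz": 0, "rx": 0, "ry": 0, "rz": 0, "gripper": 0},
    {"dx": 0, "dy": -0.02, "dz": 0, "rx": 0, "ry": 0, "rz": 0, "gripper": 0},
    {"dx": 0, "dy": -0.02, "dz": 0, "rx": 0, "ry": 0, "rz": 0, "gripper": 0},
    {"dx": 0, "dy": -0.02, "dz": 0.2, "rx": 0, "ry": 0, "rz": 0, "gripper": 0},
    {"dx": 0, "dy": -0.02, "dz": 0.4, "rx": 0, "ry": 0, "rz": 0, "gripper": 0},
    {"dx": 0, "dy": -0.02, "dz": 0.57, "rx": 0, "ry": 0, "rz": 0, "gripper": 0},
    {"dx": 0, "dy": -0.02, "dz": 0.57, "rx": 0, "ry": 0, "rz": 0, "gripper": 0},
    {"dx": 0, "dy": -0.02, "dz": 0.57, "rx": 0, "ry": 0, "rz": 0, "gripper": 1},
    {"dx": 0, "dy": -0.02, "dz": 0.57, "rx": 0, "ry": 0, "rz": 0, "gripper": 1},
    {"dx": 0, "dy": -0.02, "dz": 0.57, "rx": 0, "ry": 0, "rz": 0, "gripper": 1},
    {"dx": 0, "dy": -0.02, "dz": 0.57, "rx": 0, "ry": 0, "rz": 0, "gripper": 1},
    {"dx": 0, "dy": -0.02, "dz": 0.57, "rx": 0, "ry": 0, "rz": 0, "gripper": 1}
  ]
}}

```text
time: 4.48
tool_pos: [435.3, 99.1, 11.8]
ee_rot: [[1.0, -0.0, 0.0], [-0.0, -1.0, 0.0], [0.0, -0.0, -1.0]]
wrist_force: [-0.3, 1.1, 1.4]
grip_width: 23.6
```

Now on the knob (23.6 mm). Offset: TCP z = cap origin + 11.8. Next I lift and go over the gauge at (452.2, -83.5).

Call:
{"method": "step_arm", "body": {
  "motion": [
    {"dx": 0, "dy": 0, "dz": -0.8, "rx": 0, "ry": 0, "rz": 0, "gripper": 1},
    {"dx": 0, "dy": 0, "dz": -1.6, "rx": 0, "ry": 0, "rz": 0, "gripper": 1},
    {"dx": 0, "dy": 0.4, "dz": -2.25, "rx": 0, "ry": 0, "rz": 0, "gripper": 1},
    {"dx": 0.1, "dy": 1.2, "dz": -2.25, "rx": 0, "ry": 0, "rz": 0, "gripper": 1},
    {"dx": 0.2, "dy": 2.1, "dz": -2.25, "rx": 0, "ry": 0, "rz": 0, "gripper": 1},
    {"dx": 0.3, "dy": 3.0, "dz": -2.25, "rx": 0, "ry": 0, "rz": 0, "gripper": 1},
    {"dx": 0.4, "dy": 3.8, "dz": -2.25, "rx": 0, "ry": 0, "rz": 0, "gripper": 1},
    {"dx": 0.42, "dy": 4.3, "dz": -2.25, "rx": 0, "ry": 0, "rz": 0, "gripper": 1},
    {"dx": 0.42, "dy": 4.56, "dz": -2.25, "rx": 0, "ry": 0, "rz": 0, "gripper": 1},
    {"dx": 0.42, "dy": 4.56, "dz": -1.7, "rx": 0, "ry": 0, "rz": 0, "gripper": 1},
    {"dx": 0.42, "dy": 4.56, "dz": -1.2, "rx": 0, "ry": 0, "rz": 0, "gripper": 1},
    {"dx": 0.42, "dy": 4.56, "dz": -0.95, "rx": 0, "ry": 0, "rz": 0, "gripper": 1},
    {"dx": 0.42, "dy": 4.56, "dz": -0.95, "rx": 0, "ry": 0, "rz": 0, "gripper": 1},
    {"dx": 0.42, "dy": 4.56, "dz": -0.95, "rx": 0, "ry": 0, "rz": 0, "gripper": 1}
  ]
}}

```text
time: 5.65
tool_pos: [451.8, -82.9, 49.8]
ee_rot: [[1.0, 0.0, -0.0], [0.0, -1.0, 0.0], [-0.0, -0.0, -1.0]]
wrist_force: [0.0, 0.4, -0.7]
grip_width: 23.2
```

Run:
```python
from h import *
s=manip.state(); c=manip.get_calibration("wrist"); im,d=manip.capture("wrist"); W=cloud(c,d)
t=s["tool_pos"]; print(t.round(2),s["wrist_force"].round(1),s["grip_width"])
print("skirt top",blob(W,t[:2],30,t[2]+12,t[2]+21),"\nall cap",blob(W,t[:2],30,t[2]-12,t[2]+21),"\ngauge",blob(W,(452,-84),40,6,16))
```

```text
[451.81 -82.87  49.84] [ 0.   0.4 -0.7] 23.155288604922198
skirt top (1298, array([451.8, -69.2,  68.1]), 'circ', 452.0, -75.4, 19.3) 
all cap (2064, array([451.7, -68.1,  62.7]), 'circ', 451.7, -79.5, 21.5) 
gauge (2265, array([452.5, -69.9,  10.6]), 'circ', 452.1, -83.6, 29.9)
```

Run:
```python
from h import *
s=manip.state(); c=manip.get_calibration("wrist"); im,d=manip.capture("wrist"); W=cloud(c,d); np.save("pics/w3.npy",d)
t=s["tool_pos"]
from scipy.optimize import least_squares
m=(np.hypot(W[...,0]-t[0],W[...,1]-t[1]-3)<30)&(abs(W[...,2]-68)<2.0); P=W[m]
print(np.percentile(P[:,0],[0,1,50,99,100]).round(1),np.percentile(P[:,1],[0,1,50,99,100]).round(1))
E_=[]
for x in np.arange(-18,19,2.):
    q=P[abs(P[:,0]-t[0]-x)<1]
    if len(q): E_.append((t[0]+x,q[:,1].max()))
E_=np.array(E_); print(E_.round(1).tolist())
for r in (21,None):
    f=least_squares(lambda p:np.hypot(E_[:,0]-p[0],E_[:,1]-p[1])-(r or p[2]),[t[0],t[1],21],loss="soft_l1"); print(f.x.round(2))
cv2.imwrite("pics/w3.png",cv2.resize(im[100:330,140:390],None,fx=2.4,fy=2.4)[:,:,::-1])
```

```text
[433.  434.3 452.6 469.8 471.6] [-81.  -78.8 -69.5 -62.6 -62.1]
[[434.2, -72.8], [436.2, -68.5], [438.2, -67.5], [440.2, -66.0], [442.2, -64.6], [444.2, -63.6], [446.2, -62.7], [448.2, -62.9], [450.2, -62.2], [452.2, -62.1], [454.2, -62.5], [456.2, -62.6], [458.2, -63.3], [460.2, -63.6], [462.2, -64.8], [464.2, -66.1], [466.2, -67.2], [468.2, -69.0], [470.2, -71.7]]
[452.26 -83.13  21.  ]
[452.26 -83.8   21.59]
```

View pics/w3.png

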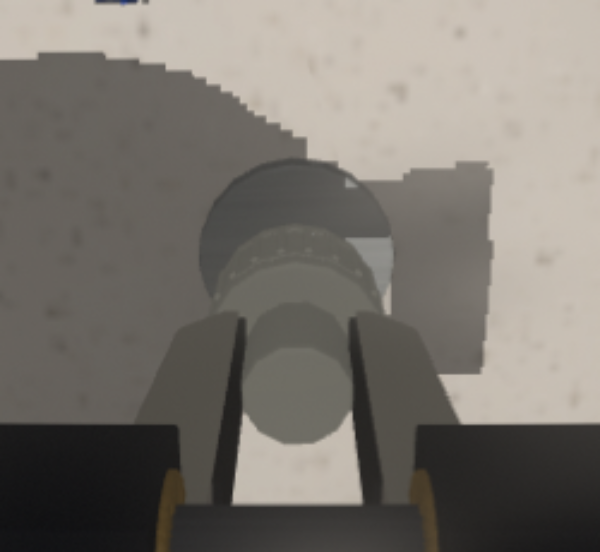

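The cap is held upright over the gauge, at (452.3,-83.3) against the gauge's (452.1,-83.6). I'll lower it gently.

Call:
{"method": "step_arm", "body": {
  "motion": [
    {"dx": 0, "dy": 0.01, "dz": 0.08, "rx": 0, "ry": 0, "rz": 0, "gripper": 1},
    {"dx": 0, "dy": 0.01, "dz": 0.14, "rx": 0, "ry": 0, "rz": 0, "gripper": 1},
    {"dx": 0, "dy": 0.01, "dz": 0.2, "rx": 0, "ry": 0, "rz": 0, "gripper": 1},
    {"dx": 0, "dy": 0.01, "dz": 0.24, "rx": 0, "ry": 0, "rz": 0, "gripper": 1},
    {"dx": 0, "dy": 0.01, "dz": 0.28, "rx": 0, "ry": 0, "rz": 0, "gripper": 1},
    {"dx": 0, "dy": 0.01, "dz": 0.28, "rx": 0, "ry": 0, "rz": 0, "gripper": 1}
  ]
}}

```text
time: 6.25
tool_pos: [451.6, -83.7, 38.0]
ee_rot: [[1.0, -0.0, -0.0], [-0.0, -1.0, 0.0], [-0.0, -0.0, -1.0]]
wrist_force: [0.1, 0.1, -0.6]
grip_width: 23.6
```

There's no force with the origin at 26 mm, below the misfit's stop, so this cap seems to fit. Continuing to the base.

Call:
{"method": "step_arm", "body": {
  "motion": [
    {"dx": 0, "dy": 0, "dz": 0.1, "rx": 0, "ry": 0, "rz": 0, "gripper": 1},
    {"dx": 0, "dy": 0, "dz": 0.2, "rx": 0, "ry": 0, "rz": 0, "gripper": 1},
    {"dx": 0, "dy": 0, "dz": 0.28, "rx": 0, "ry": 0, "rz": 0, "gripper": 1},
    {"dx": 0, "dy": 0, "dz": 0.34, "rx": 0, "ry": 0, "rz": 0, "gripper": 1},
    {"dx": 0, "dy": 0, "dz": 0.38, "rx": 0, "ry": 0, "rz": 0, "gripper": 1},
    {"dx": 0, "dy": 0, "dz": 0.4, "rx": 0, "ry": 0, "rz": 0, "gripper": 1},
    {"dx": 0, "dy": 0, "dz": 0.41, "rx": 0, "ry": 0, "rz": 0, "gripper": 1},
    {"dx": 0, "dy": 0, "dz": 0.41, "rx": 0, "ry": 0, "rz": 0, "gripper": 1},
    {"dx": 0, "dy": 0, "dz": 0.41, "rx": 0, "ry": 0, "rz": 0, "gripper": 1}
  ]
}}

```text
time: 7.0
tool_pos: [451.9, -83.7, 22.1]
ee_rot: [[1.0, -0.0, 0.0], [-0.0, -1.0, -0.0], [0.0, 0.0, -1.0]]
wrist_force: [-0.1, 0.3, 0.0]
grip_width: 23.0
```

Run:
```python
from h import *
s=manip.state(); c=manip.get_calibration("wrist"); im,d=manip.capture("wrist"); W=cloud(c,d)
t=s["tool_pos"]; print(t.round(2),s["wrist_force"].round(1))
m=(np.hypot(W[...,0]-t[0],W[...,1]-t[1]-3)<22)&(W[...,2]>30)&(W[...,2]<48)&(W[...,1]>t[1]+13); P=W[m]
print(np.median(P[:,2]),P[:,1].max(), W[m][:,0].mean())
m=(np.hypot(W[...,0]-t[0],W[...,1]-t[1])<9)&(W[...,2]>50)&(W[...,2]<80);print("knob top",np.percentile(W[m][:,2],[10,50,90]))
```

```text
[451.91 -83.74  22.11] [-0.1  0.3  0. ]
40.251897879666735 -62.14655188567072 451.80925273474526
knob top [64.44809695 65.19515746 65.90170693]
```

The cap rests on the gauge base (skirt top at 40.3, so origin about 10.2 mm): it fits. The other cap stays where it is. Next I lift, go past the dispenser for a clear wrist look at the spout, then align.

Call:
{"method": "step_arm", "body": {
  "motion": [
    {"dx": 0, "dy": 0, "dz": -0.5, "rx": 0, "ry": 0, "rz": 0, "gripper": 1},
    {"dx": 0, "dy": 0, "dz": -1.3, "rx": 0, "ry": 0, "rz": 0, "gripper": 1},
    {"dx": 0, "dy": 0, "dz": -2.2, "rx": 0, "ry": 0, "rz": 0, "gripper": 1},
    {"dx": 0, "dy": 0, "dz": -3.1, "rx": 0, "ry": 0, "rz": 0, "gripper": 1},
    {"dx": 0.5, "dy": 0.8, "dz": -3.1, "rx": 0, "ry": 0, "rz": 0, "gripper": 1},
    {"dx": 1.0, "dy": 1.6, "dz": -3.1, "rx": 0, "ry": 0, "rz": 0, "gripper": 1},
    {"dx": 1.5, "dy": 2.4, "dz": -3.1, "rx": 0, "ry": 0, "rz": 0, "gripper": 1},
    {"dx": 2.0, "dy": 3.2, "dz": -3.1, "rx": 0, "ry": 0, "rz": 0, "gripper": 1},
    {"dx": 2.5, "dy": 4.0, "dz": -3.1, "rx": 0, "ry": 0, "rz": 0, "gripper": 1},
    {"dx": 2.8, "dy": 4.5, "dz": -3.1, "rx": 0, "ry": 0, "rz": 0, "gripper": 1},
    {"dx": 2.95, "dy": 4.8, "dz": -3.1, "rx": 0, "ry": 0, "rz": 0, "gripper": 1},
    {"dx": 2.95, "dy": 4.8, "dz": -3.1, "rx": 0, "ry": 0, "rz": 0, "gripper": 1},
    {"dx": 2.95, "dy": 4.8, "dz": -3.1, "rx": 0, "ry": 0, "rz": 0, "gripper": 1}
  ]
}}

```text
time: 8.13
tool_pos: [569.4, -275.4, 145.7]
ee_rot: [[1.0, -0.001, -0.001], [-0.001, -1.0, 0.001], [-0.001, -0.001, -1.0]]
wrist_force: [-0.2, 0.0, -0.3]
grip_width: 23.0
```

Run:
```python
from h import *
s=manip.state(); c=manip.get_calibration("wrist"); im,d=manip.capture("wrist"); W=cloud(c,d)
t=s["tool_pos"]; print(t.round(2),s["time"],s["wrist_force"].round(1),s["grip_width"])
print("spout",blob(W,(570,-215),16,97,108),"top",blob(W,(570,-215),16,102,108),"seat",blob(W,(570,-215),28,80,88),"\nshaker",blob(W,(575,7),30,70,95))
E_=[]; m=(abs(W[...,2]-t[2]+11.8-30)<2.5)&(np.hypot(W[...,0]-t[0],W[...,1]-t[1]-3)<30); P=W[m]
for x in np.arange(-16,17,2.):
    q=P[abs(P[:,0]-t[0]-x)<1]
    if len(q): E_.append((t[0]+x,q[:,1].max()))
E_=np.array(E_)
from scipy.optimize import least_squares
print("cap",least_squares(lambda p:np.hypot(E_[:,0]-p[0],E_[:,1]-p[1])-21.,t[:2],loss="soft_l1").x.round(2),"z",np.median(P[:,2]))
cv2.imwrite("pics/w4.png",im[:,:,::-1])
```

```text
[ 569.45 -275.44  145.66] 8.1333 [-0.2  0.  -0.3] 23.046403292313933
spout (736, array([ 570.6, -214.7,  102.5]), 'circ', 570.4, -215.0, 12.1) top (476, array([ 570.6, -215. ,  104.1]), 'circ', 570.5, -215.2, 8.9) seat (2486, array([ 570.5, -214.5,   84.8]), 'circ', 570.5, -215.2, 23.9) 
shaker (0, None)
cap [ 569.5  -275.63] z 164.511637351039
```

View pics/w4.png

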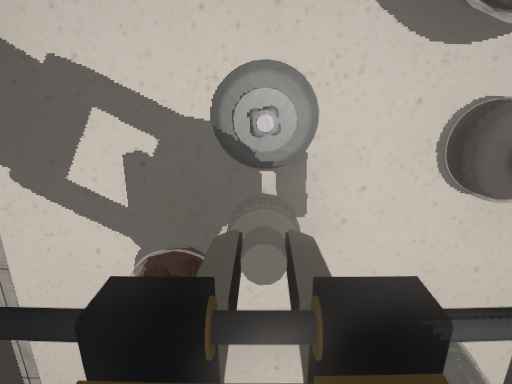

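The spout with its four balls is at (265,122), i.e. (570.5,-215.2). The cap is at (569.5,-275.5).

Call:
{"method": "step_arm", "body": {
  "motion": [
    {"dx": 0.025, "dy": -0.5, "dz": 0, "rx": 0, "ry": 0, "rz": 0, "gripper": 1},
    {"dx": 0.025, "dy": -1.0, "dz": 0, "rx": 0, "ry": 0, "rz": 0, "gripper": 1},
    {"dx": 0.025, "dy": -1.4, "dz": 0, "rx": 0, "ry": 0, "rz": 0, "gripper": 1},
    {"dx": 0.025, "dy": -1.51, "dz": 0, "rx": 0, "ry": 0, "rz": 0, "gripper": 1},
    {"dx": 0.025, "dy": -1.51, "dz": 0.2, "rx": 0, "ry": 0, "rz": 0, "gripper": 1},
    {"dx": 0.025, "dy": -1.51, "dz": 0.45, "rx": 0, "ry": 0, "rz": 0, "gripper": 1},
    {"dx": 0.025, "dy": -1.51, "dz": 0.6, "rx": 0, "ry": 0, "rz": 0, "gripper": 1},
    {"dx": 0.025, "dy": -1.51, "dz": 0.6, "rx": 0, "ry": 0, "rz": 0, "gripper": 1},
    {"dx": 0.025, "dy": -1.51, "dz": 0.6, "rx": 0, "ry": 0, "rz": 0, "gripper": 1}
  ]
}}

```text
time: 8.93
tool_pos: [570.4, -215.8, 121.0]
ee_rot: [[1.0, -0.001, -0.001], [-0.001, -1.0, 0.0], [-0.001, -0.0, -1.0]]
wrist_force: [-0.2, -0.8, -0.4]
grip_width: 23.4
```

Call:
{"method": "step_arm", "body": {
  "motion": [
    {"dx": 0, "dy": 0, "dz": 0.05, "rx": 0, "ry": 0, "rz": 0, "gripper": 1},
    {"dx": 0, "dy": 0, "dz": 0.1, "rx": 0, "ry": 0, "rz": 0, "gripper": 1},
    {"dx": 0, "dy": 0, "dz": 0.15, "rx": 0, "ry": 0, "rz": 0, "gripper": 1},
    {"dx": 0, "dy": 0, "dz": 0.2, "rx": 0, "ry": 0, "rz": 0, "gripper": 1},
    {"dx": 0, "dy": 0, "dz": 0.23, "rx": 0, "ry": 0, "rz": 0, "gripper": 1},
    {"dx": 0, "dy": 0, "dz": 0.23, "rx": 0, "ry": 0, "rz": 0, "gripper": 1},
    {"dx": 0, "dy": 0, "dz": 0.23, "rx": 0, "ry": 0, "rz": 0, "gripper": 1}
  ]
}}

```text
time: 9.52
tool_pos: [570.8, -215.3, 112.7]
ee_rot: [[1.0, -0.0, -0.0], [-0.0, -1.0, 0.0], [-0.0, -0.0, -1.0]]
wrist_force: [-0.1, 0.3, 0.1]
grip_width: 23.3
```

Call:
{"method": "step_arm", "body": {
  "motion": [
    {"dx": 0, "dy": 0, "dz": 0.025, "rx": 0, "ry": 0, "rz": 0, "gripper": 1},
    {"dx": 0, "dy": 0, "dz": 0.05, "rx": 0, "ry": 0, "rz": 0, "gripper": 1},
    {"dx": 0, "dy": 0, "dz": 0.075, "rx": 0, "ry": 0, "rz": 0, "gripper": 1},
    {"dx": 0, "dy": 0, "dz": 0.1, "rx": 0, "ry": 0, "rz": 0, "gripper": 1},
    {"dx": 0, "dy": 0, "dz": 0.1, "rx": 0, "ry": 0, "rz": 0, "gripper": 1}
  ]
}}

```text
time: 9.93
tool_pos: [571.0, -215.4, 109.3]
ee_rot: [[1.0, -0.0, 0.001], [-0.0, -1.0, -0.0], [0.001, 0.0, -1.0]]
wrist_force: [-0.7, 1.5, 5.1]
grip_width: 23.0
```

Call:
{"method": "step_arm", "body": {
  "motion": [
    {"dx": 0, "dy": 0, "dz": 0.025, "rx": 0, "ry": 0, "rz": 0, "gripper": 1},
    {"dx": 0, "dy": 0, "dz": 0.05, "rx": 0, "ry": 0, "rz": 0, "gripper": 1},
    {"dx": 0, "dy": 0, "dz": 0.075, "rx": 0, "ry": 0, "rz": 0, "gripper": 1},
    {"dx": 0, "dy": 0, "dz": 0.1, "rx": 0, "ry": 0, "rz": 0, "gripper": 1},
    {"dx": 0, "dy": 0, "dz": 0.1, "rx": 0, "ry": 0, "rz": 0, "gripper": 1}
  ]
}}

```text
time: 10.35
tool_pos: [571.0, -215.4, 105.6]
ee_rot: [[1.0, -0.0, 0.001], [-0.0, -1.0, -0.0], [0.001, 0.0, -1.0]]
wrist_force: [0.4, -0.5, 3.6]
grip_width: 23.6
```

Call:
{"method": "step_arm", "body": {
  "motion": [
    {"dx": 0, "dy": 0, "dz": 0.04, "rx": 0, "ry": 0, "rz": 0, "gripper": 1},
    {"dx": 0, "dy": 0, "dz": 0.08, "rx": 0, "ry": 0, "rz": 0, "gripper": 1},
    {"dx": 0, "dy": 0, "dz": 0.12, "rx": 0, "ry": 0, "rz": 0, "gripper": 1},
    {"dx": 0, "dy": 0, "dz": 0.16, "rx": 0, "ry": 0, "rz": 0, "gripper": 1},
    {"dx": 0, "dy": 0, "dz": 0.2, "rx": 0, "ry": 0, "rz": 0, "gripper": 1},
    {"dx": 0, "dy": 0, "dz": 0.2, "rx": 0, "ry": 0, "rz": 0, "gripper": 1}
  ]
}}

```text
time: 10.85
tool_pos: [570.6, -215.3, 96.1]
ee_rot: [[1.0, -0.0, -0.001], [-0.0, -1.0, 0.0], [-0.001, -0.0, -1.0]]
wrist_force: [-0.2, -0.6, 0.2]
grip_width: 23.4
```

Call:
{"method": "step_arm", "body": {
  "motion": [
    {"dx": 0, "dy": 0, "dz": 0.02, "rx": 0, "ry": 0, "rz": 0, "gripper": 1},
    {"dx": 0, "dy": 0, "dz": 0.04, "rx": 0, "ry": 0, "rz": 0, "gripper": 1},
    {"dx": 0, "dy": 0, "dz": 0.05, "rx": 0, "ry": 0, "rz": 0, "gripper": 1},
    {"dx": 0, "dy": 0, "dz": 0.05, "rx": 0, "ry": 0, "rz": 0, "gripper": 1}
  ]
}}

```text
time: 11.18
tool_pos: [570.8, -215.5, 95.8]
ee_rot: [[1.0, -0.0, 0.0], [-0.0, -1.0, -0.0], [0.0, 0.0, -1.0]]
wrist_force: [-3.8, 1.1, 7.6]
grip_width: 23.3
```

Call:
{"method": "step_arm", "body": {
  "motion": [
    {"dx": -0.005, "dy": 0, "dz": 0.012, "rx": 0, "ry": 0, "rz": 0, "gripper": 1},
    {"dx": -0.005, "dy": 0, "dz": 0.012, "rx": 0, "ry": 0, "rz": 0, "gripper": 1},
    {"dx": -0.005, "dy": 0, "dz": 0.012, "rx": 0, "ry": 0, "rz": 0, "gripper": 1},
    {"dx": -0.005, "dy": 0, "dz": 0.012, "rx": 0, "ry": 0, "rz": 0, "gripper": 1}
  ]
}}

```text
time: 11.52
tool_pos: [570.8, -215.4, 95.7]
ee_rot: [[1.0, -0.0, 0.001], [-0.0, -1.0, -0.0], [0.001, 0.0, -1.0]]
wrist_force: [-5.1, 0.9, 12.0]
grip_width: 23.5
```

Run:
```python
from h import *
for i in range(5):
    s=manip.state(); print(s["time"],s["tool_pos"].round(2),s["wrist_force"].round(1),s["wrist_torque"].round(2),s["grip_width"].round(1))
    c=manip.get_calibration("wrist"); im,d=manip.capture("wrist")
W=cloud(c,d); t=s["tool_pos"]
m=(np.hypot(W[...,0]-570.5,W[...,1]+215.2)<20)&(W[...,1]>-202)&(W[...,2]>108)&(W[...,2]<120); P=W[m]
print("skirt top z (home 114):",np.percentile(P[:,2],[10,50,90]).round(1),"y max",P[:,1].max().round(1))
ct=manip.get_calibration("top"); it,dt=manip.capture("top"); Wt=cloud(ct,dt)
print("other cap",blob(Wt,(470.4,291),30,46,60),"shaker",blob(Wt,(575,7),30,70,95))
```

```text
Traceback (most recent call last):
AttributeError: 'float' object has no attribute 'round'
```

Run:
```python
from h import *
for i in range(5):
    s=manip.state(); print(s["time"],s["tool_pos"].round(2),s["wrist_force"].round(1),s["wrist_torque"].round(2),s["grip_width"])
    c=manip.get_calibration("wrist"); im,d=manip.capture("wrist")
W=cloud(c,d); t=s["tool_pos"]
m=(np.hypot(W[...,0]-570.5,W[...,1]+215.2)<20)&(W[...,1]>-202)&(W[...,2]>108)&(W[...,2]<120); P=W[m]
print("skirt top z (home 114):",np.percentile(P[:,2],[10,50,90]).round(1),"y max",P[:,1].max().round(1))
ct=manip.get_calibration("top"); it,dt=manip.capture("top"); Wt=cloud(ct,dt)
print("other cap",blob(Wt,(470.4,291),30,46,60),"shaker",blob(Wt,(575,7),30,70,95))
```

```text
11.5167 [ 570.81 -215.45   95.75] [-5.1  0.9 12. ] [ 0.33  0.86 -0.01] 23.528628133360883
11.5667 [ 570.81 -215.46   95.75] [-5.6  1.6 12.9] [ 0.32  0.88 -0.01] 23.424381121744045
11.6167 [ 570.82 -215.47   95.77] [-4.2  1.9 12.5] [0.27 0.88 0.06] 23.176261916882538
11.6667 [ 570.78 -215.47   95.77] [-5.7  2.5 11.3] [0.33 0.88 0.01] 23.084372151060418
11.7167 [ 570.82 -215.46   95.77] [-4.6  2.7 12.3] [ 0.39  0.9  -0.  ] 23.353626322354703
skirt top z (home 114): [113.  114.7 115.5] y max -195.2
other cap (72, array([470.6, 290.2,  54.3]), 'circ', 471.2, 291.1, 12.1) shaker (137, array([575.4,   6.8,  85.3]), 'circ', 577.2, 6.5, 17.7)
```

```bash
python3 -c "
from workcell import manip
print(manip.finish_job())"
```

```text
the job is handed in; nothing more can be done
None
```

The fitting cap is home on the spout, still gripped and pressed down with about 12 N. I handed the job in at about 11.8 s; no verdict was reported.

- **Which cap:** the cap that started at (435, 99) slid freely down the gauge pin to the base. Its origin was about 10.2 mm above the worktop, with no force felt. The other cap was never needed and still stands where it started, at (470, 291).
- **On the spout:** the upward force on the cap was about 5 N at the balls, then dropped to near zero (the click). I kept pressing until it was seated.
- **Last checks:**
  - The tool height puts the cap's origin at 84.0 mm, which is the seat height. The depth picture put the skirt top at 114.7 mm against 114 mm expected.
  - The tool was within 0.5 mm of the spout's axis.
  - The upward force held at 11–13 N, and the grip opening was 23.3 mm on the knob.
  - The other cap and the shaker read within about 1–2 mm of where they started.
- **Disagreements:**
  - The real fingertips end about 23 mm behind the reported TCP. My first grasp closed empty above the knob without touching it. I measured the offset in the pictures and gripped lower.
  - A sideways force of about 5 N remained at the end.
- **Refused command:** the first move command was refused because its rows lacked some keys; nothing moved.

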